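# Dispense one sealing disc and nudge it onto the green patch

### The arm

A 7-joint arm with a two-finger parallel gripper is mounted at the origin on the work surface. World frame = base frame: x ahead of the robot, y to its left, z up, the work surface at z = 0. Lengths are in m, angles in rad, forces in N, time in s.
With the tool pointing down it reaches from about 0.375 to 0.925 m from the base axis. Payload 3.1 kg.
Tool frame: the origin (TCP) lies between the finger pads; the fingertips stand 14 mm ahead of it and the grasp point (between the pads) lies 5 mm behind it; x points along the fingers, z is the direction in which the jaws open and shut, and the axes are right-handed (so a half turn about x gives the same grasp; the last joint's range is limited). The gripper opens to 85 mm and grips with 20 to 120 N. Pads are 22 mm wide; open, the fingers measure 114 mm over their backs; the gripper's body (76 mm by 85 mm) begins 54 mm behind the grasp point. The pads swing forward as they close: fully open they stand 13 mm farther back than shut.
Start: joints at [-0.098, 0.383, 0.044, 1.598, -0.018, 1.161, -0.05], TCP at [0.65, 0, 0.208] pointing down, gripper open.
Joint ranges: [-2.61, 2.61], [-0.41, 2.15], [-1.48, 1.57], [0, 2.5], [-1.57, 4.71], [0.05, 1.97], [-2.85, 2.85]. Speed limits (rad/s): [2.79, 2.79, 3.14, 3.14, 3.14, 3.14, 3.14].

### API

Orientations are given as a unit quaternion [x, y, z, w].
In Python, from station import robot, capture gives the robot as it stands.
- The arm moves only by the tool send_rows, never from a script. Its argument "rows" is a list of rows, each a list of 7 numbers: the finger opening in m, from 0 to 0.0854, then the shift along the tool's x, y, z in m, then the turn, a rotation vector about the tool's x, y, z in degrees. A call has 1 to 20 rows; each row shifts and turns the pose as measured when the row begins, along the tool's axes as they then stand; what a row does not reach is not made up. A row lasts 1/8 s, in which the tool goes at most 62.5 mm and 10.7 degrees, less where a joint would pass 70% of its speed; a pose out of reach is approached as far as the arm can. A call with a gripper value outside its range is refused whole. The fingers move at their own pace and stop on an object; "squeeze" is the grip in N (left out, the last holds). Time passes only in rows, so rows that do not move let the fingers close. It gives the time, the measured TCP pose, the force and the opening at its end, in the units of the state.
- robot.sense(): the state, without advancing time (a new reading comes with each control period).
- capture(name): name is "scene" or "side" or "wrist"; returns a dict with "img" (384x512x3 uint8, blue, green, red), "z_map" (384x512 float32, m along the optical axis (not along the pixel's ray), 0 where there is no reading), "K" (3x3 intrinsics, pixels), "cam_to_world" (4x4, takes a point from camera to world coordinates). Camera axes: x right, y up, looking along -z (the intrinsics and any distortion apply to the point x, -y, -z); pixel columns grow to the right and rows downward; lengths in m; the calibration is good to about 2 mm. A picture is of the moment at which its call begins.
- robot.finish_job(): hands the job in, once; it reports no verdict.
The state is a dict: "t": time; "joint_positions": joint angles; "qd": joint speeds; "joint_torque": joint torques, N m; "tcp_pos": TCP position; "tool_rot": TCP orientation; "contact_force": force on the tool from outside, world axes, zero at the start; "moment": the same for the moment, N m; "width": finger opening in m.
Only numpy, scipy, OpenCV 4.12 (cv2) and the standard library are available. Lean on these libraries where they do the work, as an engineer would, in place of code of your own. Each camera call takes 0.05 s, during which the arm holds its last target. There are 200 camera calls.

### The job

Press the dispenser's red plunger all the way down once, so that one sealing disc slides out, and let the plunger spring back up. Then push that disc along the bench with your fingertips until it lies wholly on the green patch. Only push the disc, never pick it up, and leave the other discs in the dispenser and everything else on the bench where it is.

Things in the scene. Friction and masses are not known exactly. Their poses are not given: they have to be found in the camera images.
- dispenser: disc dispenser bolted to the bench: blue-fronted magazine (65 long, 63 wide, 46 mm high) with four stacked discs; behind it a white housing (86 x 60 x 58 mm high) with the plunger. Origin: on the bench under the centre of the stack. +x: the way a disc comes out (front face at x = +31 mm, housing at x = -32 to -118 mm); z up. At yaw 0 discs come out away from the robot.
- plunger_top (a point): centre of the flat top of the red round plunger cap (diameter 38 mm, 112 mm above the bench when up, at x = -73 mm in the dispenser's frame). Pressed straight down 30 mm, to 82 mm above the bench, against a spring of 6 N at the top to 12 N at the bottom plus a few newtons of drag; springs back when let go.
- plunger (a joint): plunger stroke in m: 0 up, 0.030 fully down. It drives a flat blade that pushes the lowest disc out 2.5 times as far; on the way up the blade goes back and the next disc drops, so a second press would push out a second disc.
- exit (a point): point on the bench, 72 mm along +x from the dispenser's origin, where the centre of the disc comes to lie after a full press (a disc pressed quickly may slide a few mm further).
- disc1_center (a point): centre of the lowest disc in the stack, the one that comes out: a solid round sealing disc, diameter 50 mm, 8 mm thick, about 40 g, yellow rim, grey ring, black middle; it slides flat on the bench, its centre 4 mm above it.
- disc2_center (a point): centre of the second disc of the stack (same disc). It starts 12 mm above the bench, drops to 4 mm when the plunger comes up again, and stays in the magazine.
- green_patch: round green patch painted flat on the bench, diameter 90 mm; origin at its centre. It lies to the left or to the right of the exit, 90 to 125 mm aside.
- orange_patch: the same in orange, on the other side of the exit; not to be used. Origin at its centre.
- bottle: closed bottle, diameter 44, height 120 mm, beside the dispenser; a bystander, to be left where it is. Origin: centre of its underside.
- jar: closed jar, diameter 50, height 70 mm, beside the dispenser; a bystander, to be left where it is. Origin: centre of its underside.
- gauge_block: steel block 30 x 50 x 25 mm high, beyond the exit; a bystander, to be left where it is. Origin: centre of its underside.
- gasket: loose yellow ring, outer diameter 100, 10 mm thick; a bystander, to be left where it is. Origin: centre of its underside.
- screwdriver: screwdriver lying on the bench; a bystander, to be left where it is. 200 mm long along its x, handle to -x. Origin: on the bench under its mid-length.
- label_box: cardboard box 60 x 80 x 45 mm high; a bystander, to be left where it is. Origin: centre of its underside.
- cup: blue cup, diameter 70, height 80 mm; a bystander, to be left where it is. Origin: centre of its underside.
- disc3_center (a point): centre of the third disc of the stack (same disc), 20 mm above the bench at the start, 8 mm lower after the press; stays in the magazine.
- disc4_center (a point): centre of the fourth (top) disc of the stack (same disc), 28 mm above the bench at the start, 8 mm lower after the press; stays in the magazine.
Not all that is in view belongs to the job. What is shaped like the part that bears disc4_center but purple is not meant.

How it is judged:
By the outcome, as a careful person would: the job done as asked, in the order asked, and still so for the second after the job is handed in, with the robot touching nothing.
It also fails if it takes over 45 s, if anything falls off the work surface, if the arm or the gripper's body presses on something with over 40 N, if the wrist force passes 120 N, or if a joint passes its speed limit or range.

## Working session

There is one attempt and no reset: what is moved stays moved. The work goes in short steps, Python scripts to look and compute and a tool call to move; the robot and the scene stay as the last step left them, time stands still between calls to the robot, and variables do not carry over. Pictures are saved under pics/ and viewed, about 8 in all and at most 12, crops included, and the job is handed in when it is done.

Besides the shell and the picture viewer there is one more tool, called after "Call:" in YAML: its name, and indented under it one key for each argument. send_rows: Moves the arm, as the interface text tells. Its arguments: {"type":"object","properties":{"rows":{"type":"array"},"squeeze":{"type":"number"}},"required":["rows"]}

```bash
ls; mkdir -p pics
cat > h.py <<'E'
import numpy as np, cv2
from station import robot, capture
def ray(c,u,v,z=None):
    """pixel -> point on plane z (or by depth map if z None)"""
    K=c["K"];T=c["cam_to_world"]
    d=np.array([(u-K[0,2])/K[0,0],-(v-K[1,2])/K[1,1],-1.0])
    D=T[:3,:3]@d;o=T[:3,3]
    if z is None: s=c["z_map"][int(round(v)),int(round(u))]
    else: s=(z-o[2])/D[2]
    return o+s*D
def cloud(c):
    K=c["K"];T=c["cam_to_world"];h,w=c["z_map"].shape
    u,v=np.meshgrid(np.arange(w),np.arange(h));z=c["z_map"]
    P=np.stack([(u-K[0,2])/K[0,0]*z,-(v-K[1,2])/K[1,1]*z,-z],-1)
    return P@T[:3,:3].T+T[:3,3]
def hsv(c): return cv2.cvtColor(c["img"],cv2.COLOR_BGR2HSV)
def blobs(m,amin=30):
    n,l,s,ct=cv2.connectedComponentsWithStats(m.astype(np.uint8))
    return [(i,s[i],ct[i],l==i) for i in range(1,n) if s[i][4]>=amin]
E
python3 - <<'E'
from h import *
s=robot.sense(); print({k:np.round(v,3) for k,v in s.items()})
a=[]
for n in ["scene","side","wrist"]:
    c=capture(n); np.savez(f"{n}0.npz",**c); cv2.imwrite(f"pics/{n}0.png",c["img"]); print(n,c["K"].round(1).tolist(),c["cam_to_world"].round(3).tolist(), [k for k in c])
E
```

```text
pics
{'t': np.float64(0.0), 'joint_positions': array([-0.098,  0.384,  0.044,  1.6  , -0.018,  1.161, -0.05 ]), 'qd': array([ 0.   , -0.   , -0.   , -0.001, -0.   , -0.001, -0.002]), 'joint_torque': array([-1.0000e-03, -4.3347e+01,  1.0240e+00, -2.4951e+01,  1.1000e-02,
        1.1000e-02, -0.0000e+00]), 'tcp_pos': array([ 0.649, -0.   ,  0.206]), 'tool_rot': array([-0.   ,  0.708, -0.   ,  0.706]), 'contact_force': array([-0.146, -0.177, -0.078]), 'moment': array([-0.004, -0.011,  0.025]), 'width': np.float64(0.085)}
scene [[461.8, 0.0, 255.5], [0.0, 461.8, 192.5], [0.0, 0.0, 1.0]] [[-0.7, -0.508, 0.501, 1.172], [0.714, -0.483, 0.507, 0.631], [-0.016, 0.713, 0.701, 1.004], [0.0, 0.0, 0.0, 1.0]] ['img', 'z_map', 'K', 'cam_to_world']
side [[413.8, 0.0, 259.1], [0.0, 413.8, 194.8], [0.0, 0.0, 1.0]] [[0.838, 0.418, -0.35, 0.186], [-0.545, 0.631, -0.552, -0.6], [-0.01, 0.653, 0.757, 0.904], [0.0, 0.0, 0.0, 1.0]] ['img', 'z_map', 'K', 'cam_to_world']
wrist [[283.0, 0.0, 257.0], [0.0, 283.0, 189.3], [0.0, 0.0, 1.0]] [[1.0, -0.001, 0.003, 0.651], [-0.0, 0.954, 0.3, 0.075], [-0.003, -0.3, 0.954, 0.372], [0.0, 0.0, 0.0, 1.0]] ['img', 'z_map', 'K', 'cam_to_world']
```

Run:
```python
import cv2,numpy as np
a=[cv2.imread(f"pics/{n}0.png") for n in ["scene","side"]]
cv2.imwrite("pics/v1.png",cv2.resize(np.vstack(a),None,fx=.78,fy=.78,interpolation=cv2.INTER_AREA))
```

```text
(no output)
```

View pics/scene0.png

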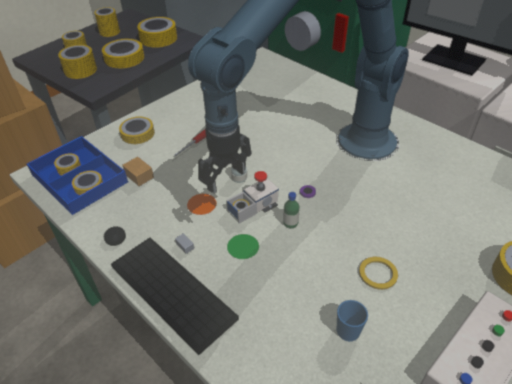

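View pics/side0.png

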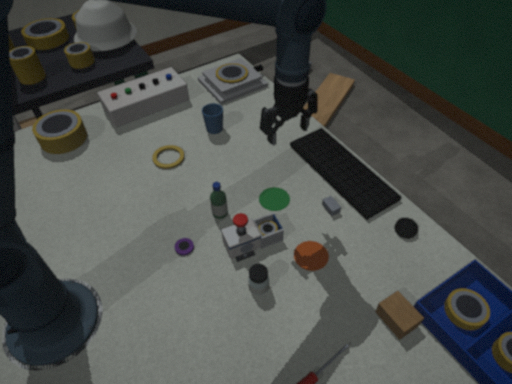

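Both views show the dispenser in the centre, with the red plunger at scene (261,177) and side (240,220). The green patch is at scene (243,246) / side (275,199) and the orange one at scene (202,204) / side (311,255). The bottle and jar flank the housing, and the gauge block is beyond the exit at scene (184,243). The purple disc near scene (307,191) is the decoy. Next I measure.

```bash
cat > m.py <<'E'
from h import *
for n in ["scene","side"]:
    c=dict(np.load(f"{n}0.npz"));H=hsv(c);h,s,v=H[...,0].astype(int),H[...,1],H[...,2];P=cloud(c)
    roi=(P[...,0]>.3)&(P[...,0]<.95)&(abs(P[...,1])<.35)&(P[...,2]<.16)&(c["z_map"]>0)
    for name,m in [("green",(h>45)&(h<80)&(s>100)),("orange",(h>4)&(h<16)&(s>140)),("red",((h<4)|(h>174))&(s>130)),("blue",(h>95)&(h<125)&(s>80)),("yellow",(h>18)&(h<32)&(s>100)),("purple",(h>125)&(h<160)&(s>60))]:
        for i,st,ct,mm in blobs(m&roi,12):
            q=np.median(P[mm],0); print(n,name,st[4],ct.round(1),"med",q.round(3),"zmax",np.percentile(P[mm][:,2],95).round(3),"z0",ray(c,*ct,0)[:2].round(4))
    # things above bench: occupancy
    g=roi&(P[...,2]>.015)
    for i,st,ct,mm in blobs(g,30):
        q=P[mm];print(n,"raised",st[4],ct.round(0),q.min(0).round(3),q.max(0).round(3))
    # top of plunger & housing top points
    for zz in [(.105,.12),(.05,.064),(.04,.05)]:
        m=roi&(P[...,2]>zz[0])&(P[...,2]<zz[1])&(abs(P[...,0]-.6)<.2)
        for i,st,ct,mm in blobs(m,25): print(n,zz,st[4],ct.round(0),np.median(P[mm],0).round(4),cv2.minAreaRect((P[mm][:,:2]*1000).astype(np.float32)))
    im=c["img"]; 
    u,v_=(255,200) if n=="scene" else (262,228)
    cv2.imwrite(f"pics/c_{n}.png",cv2.resize(im[v_-65:v_+65,u-65:u+65],(400,400),interpolation=cv2.INTER_CUBIC))
cv2.imwrite("pics/v2.png",np.hstack([cv2.imread(f"pics/c_{n}.png") for n in ["scene","side"]]))
E
python3 m.py
```

```text
scene green 550 [242.6 246.1] med [ 0.629  0.026 -0.001] zmax 0.002 z0 [0.6299 0.0268]
scene orange 252 [204.4 205.5] med [ 0.599 -0.169 -0.001] zmax 0.002 z0 [ 0.6002 -0.1686]
scene red 83 [260.2 175.8] med [ 0.475 -0.054  0.11 ] zmax 0.113 z0 [ 0.3884 -0.1388]
scene blue 43 [291.9 195.6] med [0.477 0.069 0.117] zmax 0.122 z0 [ 0.3863 -0.0052]
scene yellow 222 [369.8 266.1] med [0.447 0.319 0.009] zmax 0.012 z0 [0.4436 0.3197]
scene purple 98 [307.3 191.1] med [0.346 0.022 0.007] zmax 0.01 z0 [0.3386 0.0165]
scene raised 162 [237. 171.] [ 0.421 -0.202  0.015] [ 0.468 -0.155  0.072]
scene raised 1281 [253. 196.] [ 0.423 -0.105  0.015] [ 0.579 -0.019  0.114]
scene raised 418 [291. 210.] [0.458 0.045 0.015] [0.499 0.09  0.125]
scene raised 265 [114. 234.] [ 0.83  -0.281  0.015] [ 0.888 -0.227  0.036]
scene raised 180 [184. 241.] [ 0.725 -0.116  0.015] [ 0.757 -0.063  0.028]
scene raised 5736 [175. 293.] [ 0.794 -0.176  0.015] [0.925 0.184 0.026]
scene (0.105, 0.12) 103 [260. 175.] [ 0.4742 -0.0554  0.11  ] ((471.4485778808594, -57.9676628112793), (37.656429290771484, 34.97534942626953)
[... 2430 characters left out ...]
95814514160156, 86.88546752929688), 80.02167510986328)
side (0.05, 0.064) 41 [258. 281.] [ 0.4309 -0.2026  0.058 ] ((435.2655334472656, -199.15634155273438), (14.031265258789062, 39.219261169433594), 56.52365493774414)
side (0.04, 0.05) 41 [220. 208.] [0.4682 0.0438 0.0449] ((471.8493957519531, 49.28240966796875), (19.45368194580078, 43.500099182128906), 66.52452850341797)
side (0.04, 0.05) 279 [261. 231.] [ 0.5298 -0.0887  0.0461] ((502.80340576171875, -66.68840789794922), (66.50303649902344, 149.2013397216797), 82.92131805419922)
side (0.04, 0.05) 82 [259. 283.] [ 0.4333 -0.2029  0.0449] ((439.54974365234375, -195.2980194091797), (28.275218963623047, 47.22972869873047), 60.387054443359375)
```

View pics/v2.png

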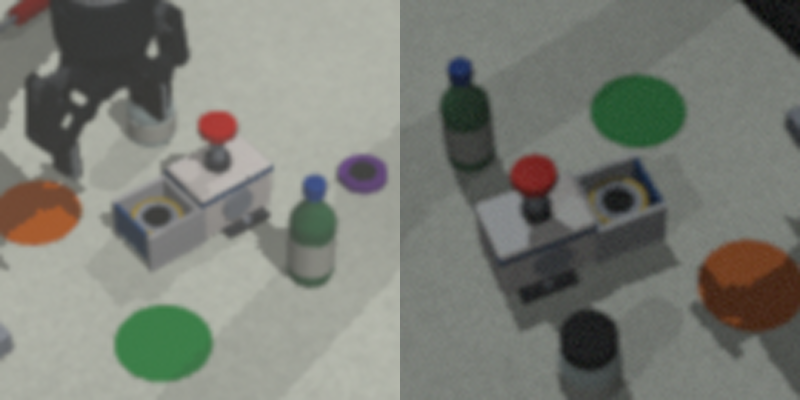

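View pics/wrist0.png

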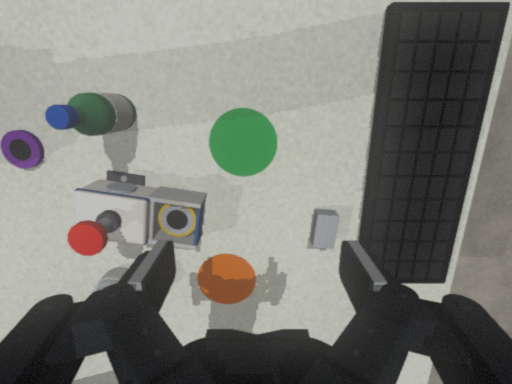

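The wrist view shows the cap at (88,238), the top disc ring at (177,218), green at (243,141) and orange at (226,278). The dispenser is yawed slightly. The only other disc-like thing is the purple one at wrist (22,149) and scene (307,191). It is purple and outside the magazine, so I ignore it. The crop confirms that the yellow/grey/black discs sit in the blue-fronted magazine.

```bash
cat > w.py <<'E'
from h import *
def red_cap(c,z=.112):
    H=hsv(c);h=H[...,0].astype(int);m=((h<4)|(h>172))&(H[...,1]>120)
    b=max(blobs(m,30),key=lambda b:b[1][4]);(u,v),ax,_=cv2.minAreaRect(np.argwhere(b[3])[:,::-1].astype(np.float32))
    return (u,v),ray(c,u,v,z)[:2],ray(c,*b[2],z)[:2],ax
def patch(c,lo,hi):
    H=hsv(c);h=H[...,0].astype(int);m=(h>=lo)&(h<hi)&(H[...,1]>100)
    b=max(blobs(m,100),key=lambda b:b[1][4]);hull=cv2.convexHull(np.argwhere(b[3])[:,::-1].astype(np.float32))
    w=np.array([ray(c,*p,0)[:2] for p in hull[:,0]],np.float32)
    return b[2],cv2.minEnclosingCircle(w),ray(c,*b[2],0)[:2]
def disc_ring(c,z,roi):
    """yellow ring: enclosing circle on plane z; roi u0,u1,v0,v1"""
    H=hsv(c);h=H[...,0].astype(int);m=(h>=16)&(h<34)&(H[...,1]>80)
    k=np.zeros(m.shape,bool);k[roi[2]:roi[3],roi[0]:roi[1]]=1;p=np.argwhere(m&k)[:,::-1]
    hull=cv2.convexHull(p.astype(np.float32));w=np.array([ray(c,*q,z)[:2] for q in hull[:,0]],np.float32)
    return len(p),p.mean(0),cv2.minEnclosingCircle(w)
if __name__=="__main__":
    c=dict(np.load("wrist0.npz"))
    print("cap",red_cap(c));print("green",patch(c,45,85));print("orange",patch(c,3,16));print("ring",disc_ring(c,.032,(150,210,190,250)))
    P=cloud(c)
    for zz,uv in [((.05,.065),(120,215)),((.04,.05),(180,220)),((.02,.03),(325,215)),((.0,.008),(10,150))]:
        m=(P[...,2]>zz[0])&(P[...,2]<zz[1])&(c["z_map"]>0)
        for i,st,ct,mm in blobs(m,60):
            if abs(ct[0]-uv[0])<60 and abs(ct[1]-uv[1])<40: print(zz,st[4],ct.round(0),cv2.minAreaRect((P[mm][:,:2]*1000).astype(np.float32)))
    m=np.zeros(P.shape[:2],bool); m[230:250,70:106]=1; print("capz",np.median(P[235:242,80:95,2]), "greenz",P[141,243], "orange",P[285,235])
E
python3 w.py
```

```text
cap ((85.5, 237.5), array([ 0.47518339, -0.05824037]), array([ 0.47582774, -0.0585894 ]), (33.0, 35.0))
green (array([242.75921165, 141.61725221]), ((0.6310666799545288, 0.02200309932231903), 0.04379184916615486), array([0.63103098, 0.02358422]))
orange (array([226.20105587, 278.40783106]), ((0.6023927927017212, -0.18602271378040314), 0.044541649520397186), array([ 0.6025515 , -0.18467237]))
ring (290, array([176.45517241, 221.18965517]), ((0.5457872748374939, -0.07111606001853943), 0.026647845283150673))
(0.05, 0.065) 2580 [114. 214.] ((471.0385437011719, -61.535980224609375), (61.28544616699219, 86.53074645996094), 80.70620727539062)
(0.04, 0.05) 1140 [158. 213.] ((501.92022705078125, -65.53645324707031), (65.79796600341797, 148.99258422851562), 79.43067169189453)
(0.02, 0.03) 191 [385. 188.] ((814.9949340820312, -32.3699836730957), (18.05082893371582, 27.409849166870117), 0.8246375918388367)
(0.02, 0.03) 189 [382. 209.] ((815.2643432617188, -63.54134750366211), (18.146411895751953, 27.420930862426758), 0.04133700579404831)
(0.02, 0.03) 765 [325. 231.] ((741.526611328125, -94.31993103027344), (49.909523010253906, 30.104427337646484), 84.90062713623047)
(0.02, 0.03) 151 [378. 231.] ((814.8540649414062, -94.06013488769531), (17.57883071899414, 25.947433471679688), 0.6814960837364197)
(0.02, 0.03) 114 [377. 249.] ((815.1886596679688, -124.85691833496094), (17.914175033569336, 26.71512794494629), 0.39308038353919983)
(0.0, 0.008) 74 [ 31. 124.] ((359.78778076171875, 47.30809783935547), (21.587249755859375, 17.613201141357422), 26.134302139282227)
(0.0, 0.008) 974 [ 23. 148.] ((340.1888427734375, 12.303558349609375), (65.24853515625, 59.74378204345703), 69.91224670410156)
capz 0.11149603198416203 greenz [6.31376769e-01 2.44369042e-02 3.60445043e-04] orange [ 6.15737979e-01 -1.96444940e-01  3.33004223e-05]
```

Call:
send_rows:
  rows:
    - [0,0,-0.012,-0.035,0,0,0]
    - [0,0,-0.012,-0.035,0,0,0]
    - [0,0,-0.012,-0.035,0,0,0]
    - [0,0,-0.012,-0.035,0,0,0]
    - [0,0,-0.012,-0.035,0,0,0]
    - [0,0,0,0,0,0,0]

```text
t: 0.9
tcp_pos: [0.4667, -0.0614, 0.2033]
tool_rot: [-0.0, 0.71, 0.0, 0.704]
contact_force: [0.4, 0.8, -0.1]
width: 0.0003
```

Call:
send_rows:
  rows:
    - [0,0.017,0.001,0.004,0,0,0]
    - [0,0.017,0,0.003,0,0,0]
    - [0,0.016,0,0,0,0,0]
    - [0,0.012,0,0,0,0,0]
    - [0,0,0,0,0,0,0]

```text
t: 1.52
tcp_pos: [0.4771, -0.0575, 0.1357]
tool_rot: [-0.001, 0.71, 0.002, 0.704]
contact_force: [0.9, -0.4, -0.3]
width: -0.0002
```

Run:
```python
from h import *
c=capture("wrist");d=capture("side")
a=c["img"][100:,60:460];b=cv2.resize(d["img"][150:290,180:320],(400,400),interpolation=cv2.INTER_CUBIC)
cv2.imwrite("pics/p1.png",np.hstack([cv2.copyMakeBorder(a,0,400-a.shape[0],0,0,0),b]))
```

```text
(no output)
```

View pics/p1.png

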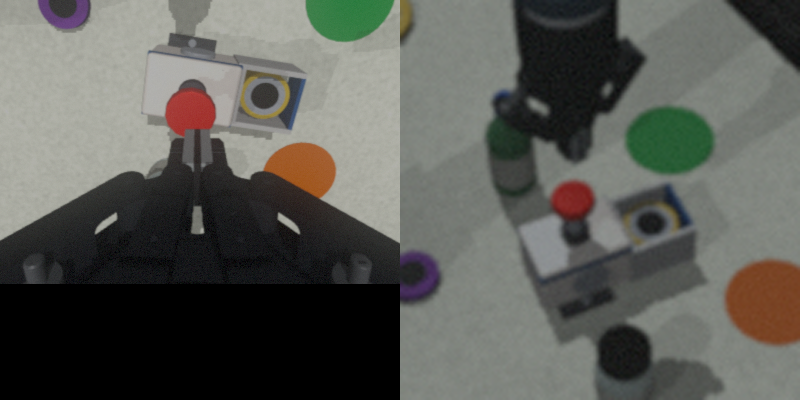

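The wrist half shows the closed fingertips at image (257,230) and the cap centre near (250,213). I check the offset numerically.

Run:
```python
from w import *
c=capture("wrist"); print(red_cap(c)); 
for z in (.118,.122,.126): print("tip",ray(c,257,230,z))
P=cloud(c);print("tipdepth",P[226:236:3,257]); print(robot.sense()["tcp_pos"], "green",patch(c,45,85)[1:]); print("ring",disc_ring(c,.032,(290,365,160,230)))
d=capture("side");print("side tip",ray(d,180+573/400*140,150+150*.35,.122), red_cap(d)[1])
```

```text
((248.04800415039062, 209.73599243164062), array([ 0.47257377, -0.05802608]), array([ 0.47288084, -0.05840641]), (45.68000030517578, 49.19999694824219))
tip [ 0.47913609 -0.07118183  0.118     ]
tip [ 0.4791476  -0.06926858  0.122     ]
tip [ 0.47915911 -0.06735533  0.126     ]
tipdepth [[ 0.47910301 -0.07095876  0.11170014]
 [ 0.47926617 -0.04852308  0.16414064]
 [ 0.47928705 -0.04811607  0.16861526]
 [ 0.47930494 -0.04805886  0.17218425]]
[ 0.47835395 -0.05783606  0.13761096] green (((0.6308996677398682, 0.022014224901795387), 0.04432674124836922), array([0.63117864, 0.02392442]))
ring (603, array([322.12271973, 193.55555556]), ((0.5438664555549622, -0.07049210369586945), 0.028059426695108414))
side tip [ 0.78196482 -0.21513053  0.122     ] [ 0.47058477 -0.06442903]
```

Call:
send_rows:
  rows:
    - [0,0.004,-0.002,-0.004,0,0,0]
    - [0,0.005,0,0,0,0,0]
    - [0,0.005,0,0,0,0,0]
    - [0,0.005,0,0,0,0,0]
    - [0,0.005,0,0,0,0,0]
    - [0,0.005,0,0,0,0,0]

```text
t: 2.48
tcp_pos: [0.4754, -0.0604, 0.1087]
tool_rot: [-0.001, 0.707, 0.002, 0.707]
contact_force: [0.1, -0.7, -0.1]
width: 0.0003
```

Run:
```python
from w import *
print({k:np.round(v,3) for k,v in robot.sense().items()})
c=capture("wrist");d=capture("side");print(red_cap(c));P=cloud(c)
(u,v),*_=red_cap(c);print("capz",np.median(P[int(v)-12:int(v)-4,int(u)-5:int(u)+5,2]))
a=c["img"][100:,60:460];b=cv2.resize(d["img"][150:290,180:320],(400,400),interpolation=cv2.INTER_CUBIC)
cv2.imwrite("pics/p2.png",np.hstack([cv2.copyMakeBorder(a,0,400-a.shape[0],0,0,0),b]))
```

```text
{'t': np.float64(2.475), 'joint_positions': array([-0.019,  0.184,  0.065,  2.091, -0.017,  0.866,  0.059]), 'qd': array([-0.   ,  0.065, -0.001,  0.033, -0.007, -0.096,  0.005]), 'joint_torque': array([ 1.0000e-03, -2.9960e+01,  5.7300e-01, -2.0826e+01,  1.2000e-02,
        6.3000e-02, -4.0000e-03]), 'tcp_pos': array([ 0.475, -0.06 ,  0.109]), 'tool_rot': array([-0.001,  0.707,  0.002,  0.707]), 'contact_force': array([ 0.144, -0.662, -0.141]), 'moment': array([0.018, 0.03 , 0.035]), 'width': np.float64(0.0)}
((250.40365600585938, 217.88742065429688), array([ 0.47244764, -0.05497294]), array([ 0.47231238, -0.05460415]), (44.22903823852539, 56.70638656616211))
capz 0.11122649665641844
```

View pics/p2.png

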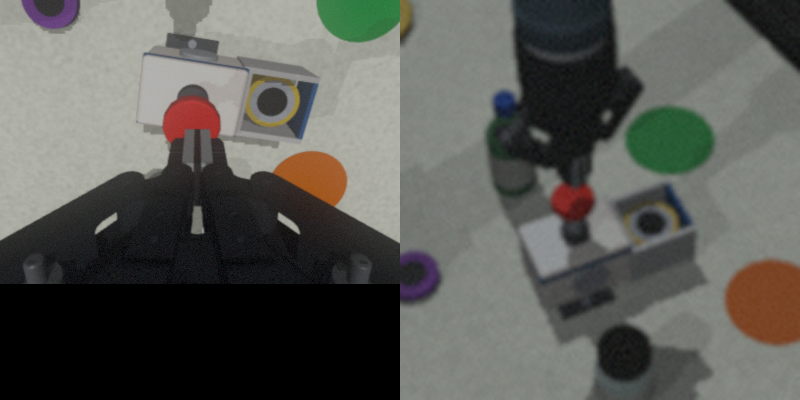

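Run:
```python
from w import *
s=robot.sense();t=s["tcp_pos"];print(t)
for n in ["wrist","side","scene"]:
    c=capture(n);P=cloud(c);H=hsv(c)
    red=((H[...,0]<6)|(H[...,0]>170))&(H[...,1]>110)
    m=(abs(P[...,0]-t[0])<.02)&(abs(P[...,1]-t[1])<.015)&(P[...,2]>.1)&(P[...,2]<.2)&~red&(c["z_map"]>0)
    q=P[m];print(n,m.sum(),"z of non-red pts",np.percentile(q[:,2],[0,2,10,50]).round(4) if len(q) else None)
    r=P[red&(P[...,2]>.06)&(P[...,2]<.16)&(abs(P[...,0]-t[0])<.04)&(abs(P[...,1]-t[1])<.04)];print("  red z",np.percentile(r[:,2],[5,50,95]).round(4), r.min(0).round(3),r.max(0).round(3))
```

```text
[ 0.47479117 -0.06035213  0.10834851]
wrist 5405 z of non-red pts [0.1027 0.1381 0.1477 0.1775]
  red z [0.1074 0.1112 0.1123] [ 0.455 -0.071  0.102] [ 0.491 -0.043  0.142]
side 213 z of non-red pts [0.1048 0.1112 0.1436 0.1706]
  red z [0.1084 0.1138 0.1169] [ 0.455 -0.081  0.104] [ 0.488 -0.046  0.142]
scene 174 z of non-red pts [0.1002 0.1031 0.1366 0.1642]
  red z [0.1039 0.1105 0.1139] [ 0.454 -0.071  0.101] [ 0.488 -0.039  0.116]
```

Run:
```python
from w import *
for n in ["wrist","side","scene"]:
    c=dict(np.load(n+"0.npz"));P=cloud(c)
    m=(abs(P[...,0]-.649)<.07)&(abs(P[...,1])<.02)&(P[...,2]>.1)&(c["z_map"]>0)
    print(n,m.sum(),np.percentile(P[m][:,2],[0,2,10,50]).round(4))
c=capture("wrist");P=cloud(c)
for v in range(200,300,6): print(v,P[v,252].round(3),P[v,262].round(3),c["img"][v,262])
```

```text
wrist 37668 [0.2417 0.2531 0.2753 0.3061]
side 2045 [0.2445 0.2553 0.2837 0.3429]
scene 3015 [0.2405 0.2562 0.2956 0.4543]
200 [ 0.474 -0.044  0.111] [ 0.48  -0.044  0.109] [ 53  58 127]
206 [ 0.474 -0.048  0.11 ] [ 0.48  -0.048  0.11 ] [ 49  55 167]
212 [ 0.474 -0.052  0.111] [ 0.48  -0.052  0.111] [ 45  53 165]
218 [ 0.474 -0.056  0.111] [ 0.48  -0.055  0.112] [ 47  51 165]
224 [ 0.474 -0.06   0.111] [ 0.48  -0.06   0.111] [ 46  49 164]
230 [ 0.474 -0.051  0.138] [ 0.479 -0.051  0.138] [92 93 96]
236 [ 0.474 -0.052  0.144] [ 0.479 -0.051  0.145] [93 95 95]
242 [ 0.474 -0.051  0.151] [ 0.479 -0.051  0.151] [95 96 96]
248 [ 0.474 -0.052  0.156] [ 0.479 -0.051  0.157] [93 91 94]
254 [ 0.474 -0.051  0.162] [ 0.479 -0.051  0.163] [94 90 95]
260 [ 0.474 -0.051  0.167] [ 0.479 -0.051  0.168] [90 89 91]
266 [ 0.475 -0.052  0.17 ] [ 0.479 -0.053  0.17 ] [113 112 110]
272 [ 0.475 -0.055  0.171] [ 0.479 -0.05   0.178] [39 37 43]
278 [ 0.475 -0.055  0.174] [ 0.479 -0.052  0.18 ] [26 27 26]
284 [ 0.475 -0.056  0.178] [ 0.479 -0.055  0.179] [32 33 34]
290 [ 0.475 -0.058  0.179] [ 0.479 -0.057  0.18 ] [29 27 29]
296 [ 0.475 -0.061  0.179] [ 0.479 -0.06   0.18 ] [25 25 28]
```

All three cameras put the closed fingertips about 28 mm above the reported TCP. The interface text says they are 14 mm ahead of it. The cap is still up and nothing has been touched yet. I will trust the cameras and force, and go down carefully.

Call:
send_rows:
  rows:
    - [0,0.008,0,-0.001,0,0,0]
    - [0,0.008,0,0,0,0,0]
    - [0,0.005,0,0,0,0,0]
    - [0,0.005,0,0,0,0,0]
    - [0,0.004,0,0,0,0,0]

```text
t: 3.4
tcp_pos: [0.4753, -0.0604, 0.0809]
tool_rot: [-0.001, 0.707, 0.002, 0.707]
contact_force: [-4.7, 0.7, 13.3]
width: -0.0003
```

Call:
send_rows:
  rows:
    - [0,0.006,0,0,0,0,0]
    - [0,0.006,0,0,0,0,0]
    - [0,0.006,0,0,0,0,0]
    - [0,0.006,0,0,0,0,0]

```text
t: 3.9
tcp_pos: [0.4752, -0.0604, 0.0637]
tool_rot: [0.0, 0.709, 0.002, 0.706]
contact_force: [-5.6, 1.2, 12.8]
width: 0.0002
```

Call:
send_rows:
  rows:
    - [0,0.007,0,0,0,0,0]
    - [0,0.007,0,0,0,0,0]
    - [0,0.007,0,0,0,0,0]

```text
t: 4.28
tcp_pos: [0.4752, -0.0603, 0.058]
tool_rot: [0.002, 0.712, 0.002, 0.702]
contact_force: [-20.3, 2.3, 57.3]
width: 0.0001
```

Run:
```python
from w import *
c=capture("wrist");P=cloud(c);H=hsv(c);print(robot.sense()["contact_force"],robot.sense()["tcp_pos"])
red=((H[...,0]<6)|(H[...,0]>170))&(H[...,1]>110)&(P[...,2]>.05)
print("red z",np.percentile(P[red][:,2],[5,50,95]),"tip",P[232:250:6,257].round(3))
H=hsv(c);m=(H[...,0]>=16)&(H[...,0]<34)&(H[...,1]>80)
for b in blobs(m,60): print(b[1],b[2].round(0),ray(c,*b[2],.008).round(4))
d=capture("scene")
b=cv2.resize(d["img"][140:280,180:320],(384,384),interpolation=cv2.INTER_CUBIC)
cv2.imwrite("pics/p3.png",np.hstack([c["img"][:,90:506],b]))
```

```text
[-19.04064615   3.13575303  53.80746822] [ 0.47522615 -0.06029844  0.05798897]
red z [0.0760766  0.08093091 0.08262139] tip [[ 0.477 -0.051  0.088]
 [ 0.477 -0.052  0.095]
 [ 0.477 -0.051  0.102]]
[319 194  68  61 998] [351. 224.] [ 0.5533 -0.0824  0.008 ]
[401 196  59  58 763] [432. 222.] [ 0.6194 -0.0803  0.008 ]
```

View pics/p3.png

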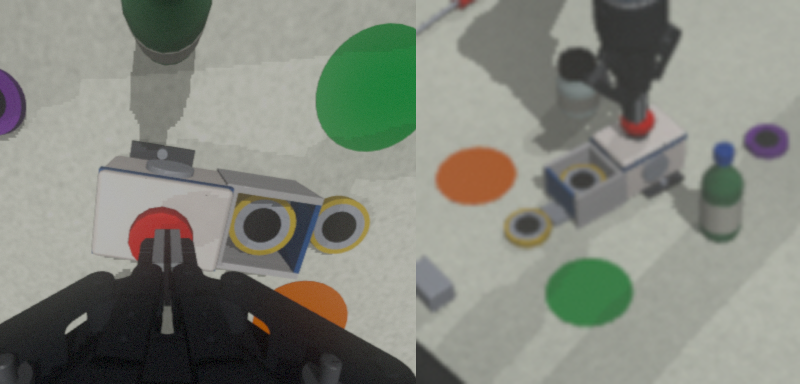

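The plunger is fully down: cap z is 0.081 and the force is at the bottom stop. The disc is out at about (0.619,-0.080), wrist pixel (432,222). I release straight up, then move over to the orange side.

Call:
send_rows:
  rows:
    - [0,-0.008,0,0,0,0,0]
    - [0,-0.01,0,0,0,0,0]
    - [0,-0.01,0,0,0,0,0]
    - [0,-0.01,0,0,0,0,0]
    - [0,-0.012,0,0,0,0,0]
    - [0,-0.015,0,0,0,0,0]
    - [0,-0.015,0,0,0,0,0]
    - [0,0,0,0,0,0,0]

```text
t: 5.38
tcp_pos: [0.477, -0.0608, 0.1447]
tool_rot: [0.002, 0.712, 0.002, 0.702]
contact_force: [-0.2, -0.2, 0.5]
width: -0.0003
```

```bash
cat > d.py <<'E'
from w import *
s=robot.sense();print("tcp",s["tcp_pos"].round(4),s["tool_rot"].round(3),s["contact_force"].round(1))
g=np.array([.631,.0235])
for n in ["wrist","scene","side"]:
    c=capture(n);P=cloud(c);H=hsv(c);h=H[...,0].astype(int)
    red=((h<6)|(h>170))&(H[...,1]>110)&(P[...,2]>.05)&(P[...,2]<.13)&(abs(P[...,0]-.474)<.04)&(abs(P[...,1]+.06)<.04)
    print(n,"cap z",np.median(P[red][:,2]).round(4) if red.any() else None)
    m=(h>=16)&(h<36)&(H[...,1]>70)&(P[...,0]>.585)&(P[...,0]<.72)&(P[...,1]>-.14)&(P[...,1]<.09)&(P[...,2]<.02)&(c["z_map"]>0)
    p=np.argwhere(m)[:,::-1].astype(np.float32)
    if len(p)>15:
        w=np.array([ray(c,*q,.008)[:2] for q in cv2.convexHull(p)[:,0]],np.float32);(cc,r)=cv2.minEnclosingCircle(w)
        gp=patch(c,45,85)
        print("  disc",np.round(cc,4),"r",round(r,4),"green",np.round(gp[1][0],4),round(gp[1][1],4),"diff",np.round(np.array(cc)-gp[1][0],4))
E
python3 d.py
```

```text
tcp [ 0.477  -0.0608  0.1447] [0.002 0.712 0.002 0.702] [-0.2 -0.2  0.5]
wrist cap z 0.1113
  disc [ 0.6158 -0.0835] r 0.0263 green [0.6309 0.0219] 0.0442 diff [-0.0151 -0.1055]
scene cap z 0.1099
  disc [ 0.6173 -0.0771] r 0.0268 green [-0.6125 -0.5239] 0.4225 diff [1.2299 0.4468]
side cap z 0.1136
  disc [ 0.6162 -0.0848] r 0.026 green [1.6396 0.4118] 0.6444 diff [-1.0233 -0.4966]
```

The cap has sprung back to 0.111 m. The disc is at (0.616,-0.083) and green at (0.631,0.023). I move to behind the disc on the orange side, turn the jaws square to the push direction, and open them slightly to cradle the disc.

Call:
send_rows:
  rows:
    - [0.022,0,-0.0185,0.033,0,0,0]
    - [0.022,0,-0.0185,0.033,0,0,0]
    - [0.022,0,-0.0185,0.033,0,0,0]
    - [0.022,0,-0.0185,0.033,0,0,0]
    - [0.022,0,0,0,8,-0.8,0]
    - [0.022,0,0,0,0,0,0]

```text
t: 6.28
tcp_pos: [0.6062, -0.1353, 0.1322]
tool_rot: [0.051, 0.711, -0.047, 0.699]
contact_force: [-0.7, 0.5, 0.3]
width: 0.022
```

```bash
cat > e.py <<'E'
from w import *
s=robot.sense();t=s["tcp_pos"];print(t.round(4),s["tool_rot"].round(4),s["width"],s["contact_force"].round(1))
from scipy.spatial.transform import Rotation as R
M=R.from_quat(s["tool_rot"]).as_matrix();print("axes",M.round(3).tolist())
Q=[]
for n in ["wrist","side","scene"]:
    c=capture(n);P=cloud(c);m=(c["z_map"]>0)&(c["z_map"]<5)&(np.linalg.norm(P[...,:2]-t[:2],axis=-1)<.13)&(P[...,2]>max(t[2]+.005,.055));q=(P[m]-t)@M
    print(n,"tip x(tool) max",np.percentile(q[:,0],99.8).round(4))
    for a in range(-30,-120,-10):
        k=q[(q[:,0]<=a/1000)&(q[:,0]>a/1000-.01)]
        if len(k)>5: print("  ",a,"y",np.percentile(k[:,1],[1,99]).round(3),"z",np.percentile(k[:,2],[1,99]).round(3))
E
python3 e.py; python3 d.py
```

```text
[ 0.6062 -0.1353  0.1322] [ 0.0511  0.7113 -0.0474  0.6995] 0.02196422276368036 [-0.7  0.5  0.3]
axes [[-0.016, 0.139, 0.99], [0.006, 0.99, -0.139], [-1.0, 0.004, -0.017]]
wrist tip x(tool) max -0.0284
   -30 y [-0.011  0.01 ] z [-0.023  0.025]
   -40 y [-0.012  0.01 ] z [-0.023  0.025]
   -50 y [-0.012  0.01 ] z [-0.023  0.025]
   -60 y [-0.012  0.012] z [-0.036  0.038]
   -70 y [-0.012  0.012] z [-0.043  0.046]
   -80 y [-0.013  0.015] z [-0.048  0.051]
   -90 y [-0.013  0.016] z [-0.053  0.056]
   -100 y [-0.005  0.016] z [-0.058  0.061]
   -110 y [0.007 0.019] z [-0.06   0.062]
side tip x(tool) max -0.0323
   -30 y [-0.013  0.01 ] z [-0.022  0.025]
   -40 y [-0.013  0.007] z [-0.023  0.026]
   -50 y [-0.013  0.01 ] z [-0.022  0.026]
   -60 y [-0.014  0.01 ] z [-0.023  0.033]
   -70 y [-0.015  0.009] z [-0.039  0.045]
   -80 y [-0.014  0.012] z [-0.045  0.05 ]
   -90 y [-0.019  0.009] z [-0.05   0.054]
   -100 y [-0.019  0.001] z [-0.055  0.06 ]
   -110 y [-0.019  0.003] z [-0.062  0.064]
scene tip x(tool) max -0.0289
   -30 y [-0.009  0.015] z [-0.025  0.024]
   -40 y [-0.007  0.016] z [-0.026  0.023]
   -50 y [-0.007  0.016] z [-0.023  0.024]
   -60 y [-0.008  0.016] z [-0.039  0.033]
   -70 y [-0.009  0.017] z [-0.047  0.042]
   -80 y [-0.01  0.02] z [-0.051  0.047]
   -90 y [-0.011  0.022] z [-0.055  0.051]
   -100 y [0.001 0.021] z [-0.062  0.057]
   -110 y [-0.008  0.022] z [-0.065  0.064]
tcp [ 0.6064 -0.135   0.133 ] [ 0.051  0.711 -0.047  0.7  ] [-0.6 -0.5 -0.5]
wrist cap z 0.1113
  disc [ 0.6176 -0.0847] r 0.0251 green [0.631  0.0217] 0.0443 diff [-0.0134 -0.1064]
scene cap z 0.1102
  disc [ 0.6173 -0.0771] r 0.0268 green [-0.5341 -0.6401] 0.4243 diff [1.1515 0.563 ]
side cap z 0.1134
  disc [ 0.6162 -0.0848] r 0.026 green [1.6381 0.4139] 0.6459 diff [-1.0218 -0.4987]
```

Opened to 22 mm, the linkage would pass too close to the magazine. An 8 mm opening gives a nearly flat face with a slight cradle, which is enough since the push force goes through the disc's centre. I go down behind the disc in two steps.

Call:
send_rows:
  rows:
    - [0.008,0,0,0.003,0,-1,0]
    - [0.008,0.03,0,0,0,0,0]
    - [0.008,0.03,0,0,0,0,0]
    - [0.008,0.03,0,0,0,0,0]
    - [0.008,0.03,0,0,0,0,0]
    - [0.008,0,0,0,0,0,0]

```text
t: 7.32
tcp_pos: [0.6134, -0.1342, 0.0139]
tool_rot: [0.05, 0.701, -0.046, 0.71]
contact_force: [-0.5, -0.1, -0.4]
width: 0.008
```

```bash
python3 e.py|head -8; python3 d.py
```

```text
[ 0.6134 -0.1342  0.0139] [ 0.0495  0.7008 -0.0463  0.7101] 0.007974915417840418 [-0.5 -0.1 -0.4]
axes [[0.014, 0.135, 0.991], [0.004, 0.991, -0.135], [-1.0, 0.005, 0.013]]
wrist tip x(tool) max -0.0423
   -40 y [0.004 0.066] z [-0.117  0.018]
   -50 y [-0.012  0.01 ] z [-0.016  0.018]
   -60 y [-0.012  0.012] z [-0.029  0.033]
   -70 y [-0.01   0.012] z [-0.038  0.04 ]
   -80 y [-0.012  0.015] z [-0.044  0.046]
tcp [ 0.6174 -0.1352  0.018 ] [ 0.049  0.698 -0.047  0.713] [0.7 0.  0. ]
wrist cap z None
  disc [ 0.6175 -0.0845] r 0.0251 green [ 0.6276 -0.0061] 0.0342 diff [-0.0102 -0.0785]
scene cap z 0.1095
  disc [ 0.6173 -0.0771] r 0.0268 green [-0.5203 -0.627 ] 0.414 diff [1.1376 0.55  ]
side cap z 0.1133
  disc [ 0.6136 -0.086 ] r 0.0249 green [1.6396 0.4118] 0.6444 diff [-1.0259 -0.4978]
```

Call:
send_rows:
  rows:
    - [0.008,0.014,0,-0.004,0,1,0]
    - [0.008,0.014,0,0,0,0,0]
    - [0.008,0.006,0,0,0,0,0]
    - [0.008,0,0,0,0,0,0]

```text
t: 8.12
tcp_pos: [0.6146, -0.1346, -0.0172]
tool_rot: [0.05, 0.704, -0.046, 0.707]
contact_force: [-0.2, -0.1, -0.5]
width: 0.008
```

```bash
python3 e.py|head -8; python3 d.py|head -4
```

```text
[ 0.6146 -0.1346 -0.0172] [ 0.0498  0.7036 -0.0464  0.7073] 0.007953598993410688 [-0.2 -0.1 -0.5]
axes [[0.006, 0.136, 0.991], [0.005, 0.991, -0.136], [-1.0, 0.005, 0.005]]
wrist tip x(tool) max -0.0724
   -70 y [-0.01   0.012] z [-0.038  0.041]
   -80 y [-0.012  0.015] z [-0.044  0.046]
   -90 y [-0.012  0.016] z [-0.051  0.053]
   -100 y [-0.005  0.016] z [-0.057  0.06 ]
   -110 y [0.006 0.019] z [-0.06   0.062]
tcp [ 0.6155 -0.1348 -0.016 ] [ 0.05   0.703 -0.046  0.708] [-0.   0.1 -0.4]
wrist cap z None
  disc [ 0.6174 -0.0845] r 0.025 green [ 0.6261 -0.016 ] 0.0231 diff [-0.0087 -0.0685]
scene cap z 0.1103
```

Call:
send_rows:
  rows:
    - [0.008,0.006,0,0,0,0,0]
    - [0.008,0.002,0,0,0,0,0]
    - [0.008,0,0.007,0,0,0,0]
    - [0.008,0,0.007,0,0,0,0]
    - [0.008,0,0.007,0,0,0,0]
    - [0.008,0,0.007,0,0,0,0]
    - [0.008,0,0.007,0,0,0,0]

```text
t: 9.3
tcp_pos: [0.6217, -0.0983, -0.0231]
tool_rot: [0.05, 0.702, -0.047, 0.709]
contact_force: [-0.1, 0.0, -0.5]
width: 0.0079
```

```bash
cat >> d.py <<'E'
    if n=="scene": sc=c
    if n=="side": sd=c
import sys
if len(sys.argv)>1:
    a=cv2.resize(sc["img"][150:270,170:290],(400,400),interpolation=cv2.INTER_CUBIC);b=cv2.resize(sd["img"][150:290,220:360],(400,400),interpolation=cv2.INTER_CUBIC)
    cv2.imwrite(sys.argv[1],np.hstack([a,b]))
E
python3 d.py pics/q1.png
```

```text
tcp [ 0.6217 -0.0983 -0.0231] [ 0.05   0.702 -0.047  0.709] [-0.1  0.  -0.5]
wrist cap z None
  disc [ 0.6204 -0.063 ] r 0.0253 green [0.6306 0.0172] 0.0442 diff [-0.0102 -0.0802]
scene cap z 0.1099
  disc [ 0.6223 -0.0559] r 0.0274 green [-0.5395 -0.6119] 0.4025 diff [1.1618 0.5559]
side cap z 0.1133
  disc [ 0.603  -0.0711] r 0.0135 green [1.6396 0.4118] 0.6444 diff [-1.0366 -0.4829]
```

View pics/q1.png

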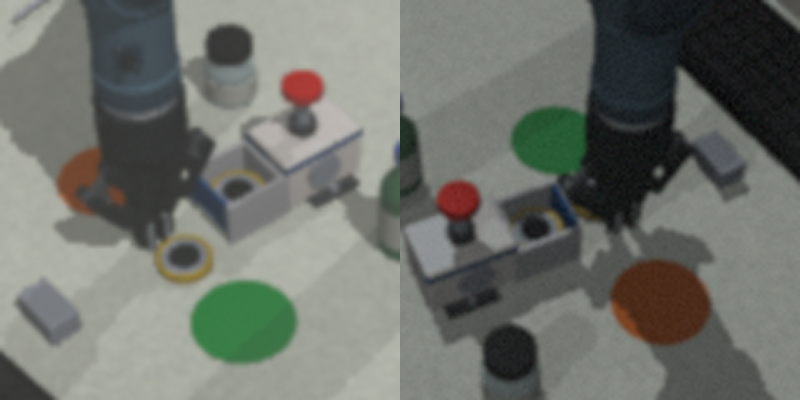

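The disc is moving squarely ahead of the tips, at scene crop (184,257), and there is no contact with the magazine. I continue.

Call:
send_rows:
  rows:
    - [0.008,0,0.007,0.0005,0,0,0]
    - [0.008,0,0.007,0.0005,0,0,0]
    - [0.008,0,0.007,0.0005,0,0,0]
    - [0.008,0,0.007,0,0,0,0]
    - [0.008,0,0.007,0,0,0,0]
    - [0.008,0,0.007,0,0,0,0]

```text
t: 10.2
tcp_pos: [0.6291, -0.055, -0.023]
tool_rot: [0.05, 0.702, -0.047, 0.709]
contact_force: [0.5, 0.4, 0.3]
width: 0.0082
```

```bash
python3 d.py
```

```text
tcp [ 0.6291 -0.055  -0.023 ] [ 0.05   0.702 -0.047  0.709] [0.5 0.4 0.3]
wrist cap z None
  disc [ 0.6267 -0.0195] r 0.0253 green [0.6312 0.0224] 0.0446 diff [-0.0045 -0.0419]
scene cap z 0.1102
  disc [ 0.6279 -0.0126] r 0.027 green [-0.5608 -0.5915] 0.3968 diff [1.1887 0.5789]
side cap z 0.1137
  disc [ 0.6241 -0.0164] r 0.0256 green [1.6381 0.4139] 0.6459 diff [-1.0139 -0.4303]
```

Call:
send_rows:
  rows:
    - [0.008,0,0.007,0,0,0,0]
    - [0.008,0,0.007,0,0,0,0]
    - [0.008,0,0.007,0,0,0,0]
    - [0.008,0,0.007,0,0,0,0]
    - [0.008,0,0.007,0,0,0,0]
    - [0.008,0,0.004,0,0,0,0]
    - [0.008,0,0.002,0,0,0,0]
    - [0.008,0,0,0,0,0,0]

```text
t: 11.35
tcp_pos: [0.635, -0.0115, -0.0228]
tool_rot: [0.05, 0.702, -0.047, 0.709]
contact_force: [-0.1, 0.4, -0.9]
width: 0.0079
```

```bash
python3 d.py
```

```text
tcp [ 0.635  -0.0115 -0.0228] [ 0.05   0.702 -0.047  0.709] [-0.1  0.4 -0.9]
wrist cap z None
  disc [0.6331 0.0239] r 0.0254 green [0.6312 0.0219] 0.0446 diff [0.002  0.0021]
scene cap z 0.1102
  disc [0.6339 0.0297] r 0.027 green [-0.5761 -0.5621] 0.4029 diff [1.21   0.5918]
side cap z 0.1133
  disc [0.6292 0.0246] r 0.0264 green [1.638  0.4095] 0.646 diff [-1.0088 -0.3849]
```

The disc is about 3 mm off the patch centre, against a tolerance of 20 mm. I back off, rise clear and check.

Call:
send_rows:
  rows:
    - [0.008,0,-0.008,0,0,0,0]
    - [0.008,0,-0.01,0.003,0,0,0]
    - [0.008,-0.02,0,0.003,0,0,0]
    - [0.008,-0.035,0,0,0,0,0]
    - [0.008,-0.04,0,0,0,0,0]
    - [0.008,-0.04,0,0.02,0,0,0]
    - [0.008,-0.04,0,0.02,0,0,0]
    - [0.008,0,0,0,0,0,0]

```text
t: 12.5
tcp_pos: [0.6798, -0.0421, 0.1662]
tool_rot: [0.051, 0.699, -0.049, 0.711]
contact_force: [0.1, 0.6, 0.3]
width: 0.0081
```

```bash
python3 d.py pics/q2.png
python3 - <<'E'
from h import *
c=capture("wrist");d=capture("scene")
cv2.imwrite("pics/q3.png",np.hstack([c["img"][:,:400],cv2.resize(d["img"][140:280,170:310],(384,384),interpolation=cv2.INTER_CUBIC)]))
# bystanders, before vs now
for n in ["scene","side"]:
    for f in (0,1):
        e=dict(np.load(n+"0.npz")) if f==0 else capture(n);P=cloud(e);g=(P[...,2]>.015)&(P[...,2]<.16)&(e["z_map"]>0)&(P[...,0]>.3)&(P[...,0]<.8)&(abs(P[...,1])<.35)
        for i,st,ct,mm in blobs(g,80):
            if st[4]<3000: print(n,f,st[4],ct.round(1),np.median(P[mm],0).round(3))
E
```

```text
tcp [ 0.6798 -0.0421  0.1662] [ 0.051  0.699 -0.049  0.711] [0.1 0.6 0.3]
wrist cap z 0.1112
  disc [0.6325 0.0239] r 0.0252 green [0.6303 0.022 ] 0.0439 diff [0.0022 0.0019]
scene cap z 0.1096
  disc [0.6329 0.0309] r 0.0264 green [-0.5553 -0.5977] 0.4202 diff [1.1882 0.6287]
side cap z 0.1135
  disc [0.6309 0.0239] r 0.0269 green [1.6396 0.4118] 0.6444 diff [-1.0086 -0.3879]
scene 0 162 [237.4 171.4] [ 0.459 -0.174  0.036]
scene 0 1281 [253.1 196.2] [ 0.503 -0.052  0.045]
scene 0 418 [290.8 209.9] [0.485 0.074 0.07 ]
scene 0 180 [184.  241.4] [ 0.742 -0.088  0.023]
scene 1 309 [238.6 168.4] [ 0.45  -0.172  0.05 ]
scene 1 1283 [253.  196.3] [ 0.503 -0.051  0.045]
scene 1 417 [290.8 210. ] [0.485 0.074 0.069]
scene 1 180 [184.  241.4] [ 0.742 -0.087  0.023]
scene 1 105 [212.1 293.4] [0.798 0.088 0.017]
side 0 142 [338.1 187.9] [ 0.798 -0.058  0.019]
side 0 457 [218.5 200.2] [0.472 0.05  0.073]
side 0 202 [331.6 203.9] [ 0.74  -0.098  0.027]
side 0 1765 [251.  232.4] [ 0.487 -0.075  0.049]
side 0 532 [258.6 277.9] [ 0.438 -0.196  0.068]
side 1 456 [218.5 200.1] [0.471 0.049 0.073]
side 1 80 [351.3 200.6] [ 0.798 -0.118  0.019]
side 1 202 [331.7 204. ] [ 0.74  -0.098  0.026]
side 1 1767 [251.  232.4] [ 0.486 -0.074  0.05 ]
side 1 533 [258.6 277.9] [ 0.438 -0.196  0.068]
```

View pics/q3.png

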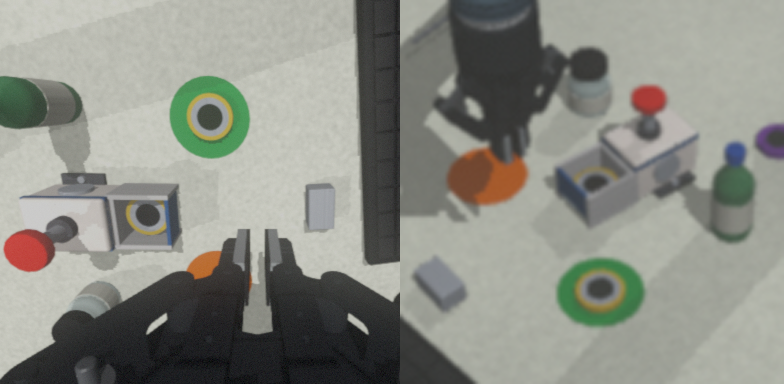

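The disc lies well inside the green patch (wrist pixel 210,117). The plunger is up, the other discs are in the magazine, and the bystanders have not moved. I hand in.

```bash
python3 -c "
from station import robot
print(robot.finish_job())"
```

```text
the job is handed in; nothing more can be done
None
```

I pressed the red plunger fully down once and let it spring back. I then pushed the disc that came out along the bench onto the green patch with the fingertips, and handed the job in at about 13 s.

**Last checks:**
- **Disc:** the wrist camera puts its centre about 3 mm from the green patch centre; up to 20 mm still counts as wholly on. The side camera put the disc in the same place to within 2 mm. The scene camera read the disc about 7 mm further in y, the same offset it showed for other objects, and its picture still shows it wholly on the green.
- **Plunger:** the cap was at 0.081 m when pressed and 0.111 m after release, so it went fully down and came back up.
- **Bystanders:** the bottle, jar, gauge block and dispenser measured the same as at the start, apart from the scene camera's jar reading, because the arm partly hid the jar in the first picture. I did not re-measure the gasket, screwdriver, box and cup, but the arm never went near them.
- **Other discs:** the last pictures show discs still in the magazine, but I did not count them.

**Disagreements:**
- **Fingertip position:** the closed fingertips stood about 28 mm behind the reported TCP, not 14 mm ahead as the interface text says. All three cameras and the first contact with the cap confirmed this, so I worked from the measured value.
- **Force at the stop:** it read about 57 N upward (about 61 N in all) when the plunger hit its stop, under the 120 N wrist limit. It was over the 40 N limit for the arm or gripper body, but only the fingertips were touching the cap.
- **Green patch readings:** my script's patch figures from the scene and side cameras were wrong because it picked up another green area, so I ignored those.

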